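Hold the belt grinder's tension arm down for a belt change

TASK

A workmate on the far side of the bench is about to slip a new belt onto the belt grinder. First swing the lever of the reversing switch back from forward to its middle OFF position, in line with its box, without passing over into reverse; only then press the grinder's sprung tension arm down by its black handle until the arm lies level. Finish while still holding it there, and leave the other things on the bench where they are.

Things in the scene. Friction and masses are not known exactly. Their poses are not given: they have to be found in the camera images.
- belt_grinder: Bench belt grinder without its belt, bolted down. Origin on the bench under its frame plate; x to the wheel side (away from the robot), y from platen and work rest (-y end, to -272 mm) to motor end (+210 mm), z up. Motor on the robot's side, x 0 to -218, axis at y = +120, top 163 mm over the bench. Tops: frame plate 175, platen wheel 211, upright 265 mm. Drive wheel 100 mm, platen wheels 44.
- tension_arm (a joint): Tension arm, rad: straight steel bar 30 mm high, hinged at the upright's top; 70 mm idler wheel on its far side 105 mm from the hinge, handle at its end, 200 mm from it. 0 = at rest on its upper stop, 0.45 rad above level; grows as it is pressed down; 0.45 = level; bottom stop 0.58. Sprung: about 10 N down on the handle starts it, 15 N holds it level, let go it flies up.
- tension_handle: The tension arm's handle: black rubber sleeve, 30 mm diameter, 100 mm long, crosswise on the arm's end, pointing to the robot's side, free above. Origin at its centre; x along the sleeve (always level, as the grinder's x). The sleeve revolves on its stud with light friction. Its centre is about 307 mm above the bench at rest, 220 mm with the arm level.
- tension_pivot (a point): Point on the tension arm's hinge axis (which is level, along the grinder's x), 220 mm above the bench, abreast of the handle: the line from here to the handle's centre runs along the arm, 200 mm long; the arm is level when both are at one height.
- drum_switch: Drum reversing switch of the grinder's motor, screwed to the bench face up: grey box 156 mm long (x), 101 mm wide (y), 76 mm high, origin under its centre, x axis along its length, pointing away from the conduit that leaves the other end.
- reversing_lever (a joint): Angle in rad of the switch's lever, which turns about the upright shaft in the middle of the box, 105 mm from shaft to knob. 0 = OFF, the lever in line with the box, pointing along its +x; positive = forward, turned clockwise seen from above (towards the box's -y side); negative = reverse. Range -0.8 to 0.8. It is stiff (about 3 N at the knob) and stays where it is left.
- lever_knob (a point): Centre of the lever's black ball knob, 34 mm diameter, 126 mm above the bench; the knob stands on a thin stem, its underside 13 mm above the flat lever bar (16 mm wide, its top 99 mm above the bench).
- lever_shaft (a point): Point on the lever's upright turning axis, at the height of the knob's centre (nothing is there: the lever's hub ends 24 mm lower).
- tin: Bystander: round tin, 96 mm diameter, 115 mm high, origin under its centre.
- oilstone: Bystander: oilstone on a dark wooden base, 230 x 80 x 44 mm, origin under its centre, x along it.
- knife: Bystander: kitchen knife lying flat, 330 mm long along its x, origin where the handle meets the blade, at bench height.
- parts_tray: Bystander: empty open plastic tray, 160 (x) x 150 (y) x 55 mm, origin under its centre.

How it is judged (in metres and radians):
On the way:
1. the reversing lever stands at OFF while the tension arm is still up at rest (value of joint reversing_lever between -0.12 and 0.12 rad and value of joint tension_arm below 0.08 rad), for 0.3 s.
At the end, for the whole second after the job is handed in: The tension arm is held still within 0.07 rad (4 degrees) of level by the gripper's fingers on its handle (more than 5 N), and the reversing lever stands within 0.12 rad (7 degrees) of OFF (value of joint tension_arm between 0.38 and 0.52 rad and velocity of joint tension_arm between -0.1 and 0.1 rad/s and contact force between the fingers and tension_handle above 5 N and value of joint reversing_lever between -0.12 and 0.12 rad); the arm keeps its last pose, push and grip.
It fails at once if the lever is thrown over into reverse (beyond -0.3 rad) (value of joint reversing_lever below -0.3 rad).
It fails at once if the tension arm is pressed (beyond 0.15 rad) while the switch is not at OFF (value of joint tension_arm above 0.15 rad and value of joint reversing_lever above 0.2 rad).
It fails at once if a bystander (tin, oilstone, knife or tray) is moved by more than 30 mm (distance of any of tin, oilstone, knife, parts_tray from where it was at the start of the episode above 0.03 m).
It also fails if it takes over 59 s, if anything falls off the work surface, if the arm or the gripper's body presses on something with over 40 N, if the wrist force passes 120 N, or if a joint passes its speed limit or range.

ROBOT

A 6-joint arm with a two-finger parallel gripper is mounted at the origin on the work surface. World frame = base frame: x ahead of the robot, y to its left, z up, the work surface at z = 0. Lengths are in m, angles in degrees, forces in N, time in s.
With the tool pointing down it reaches from about 0.3 to 0.75 m from the base axis. Payload 8.5 kg.
Tool frame: the origin (TCP) lies midway between the tips of the shut fingers; the grasp point (between the pads) lies 19 mm behind it; z points along the fingers, y is the line along which they close (so a half turn about z gives the same grasp; the last joint's range is limited). The gripper opens to 85 mm and grips with 20 to 120 N. Pads are 22 mm wide; open, the fingers measure 114 mm over their backs; the gripper's body (76 mm by 85 mm) begins 54 mm behind the grasp point. The pads swing forward as they close: fully open they stand 13 mm farther back than shut.
Start: joints at [-76.163, 21.807, 74.336, -0, 83.858, -12.336], TCP at [0.243, -0.494, 0.231] pointing down, gripper open.
Joint ranges: [-178.18, 178.18], [-50.72, 133.34], [12.68, 142.11], [-81.47, 261.47], [9.98, 163.14], [-165.26, 165.26]. Speed limits (degrees/s): [136.94, 136.94, 180, 180, 180, 180].

INTERFACE

Orientations are given as a 3x3 rotation matrix whose columns are the frame's x, y, z axes.
In Python, from rig import env gives the robot as it stands. The module is installed in compiled form; this text tells all that it offers.
- The arm moves only by the tool jog_arm, never from a script. Its argument "targets" is a list of rows, each a list of 6 numbers: the shift along the tool's x, y, z in cm, then the turn, a rotation vector about the tool's x, y, z in degrees. A call has 1 to 8 rows; each row is the pose to reach, as a shift and turn from the pose commanded when the call began, along the tool's axes at that moment; what a row does not reach only later rows make up. A row lasts 1/12 s, in which the tool goes at most 41.7 mm and 7.16 degrees, less where a joint would pass 70% of its speed; a pose out of reach is approached as far as the arm can. A call with a gripper value outside its range is refused whole. "hand" is the opening, from 0 (shut) to 1 (fully open), set as the call begins (left out, the last holds). The fingers move at their own pace and stop on an object; "newtons" is the grip in N (left out, the last holds). Time passes only in rows, so rows that repeat a pose let the fingers close. It gives the time, the measured TCP pose, the force, the opening and the grip force at its end, in the units of the state.
- env.observe(): the state, without advancing time (a new reading comes with each control period).
- env.get_image(name): name is "side" or "top" or "wrist"; returns a dict with "frame" (400x640x3 uint8, red, green, blue), "depth" (400x640 float32, m along the optical axis (not along the pixel's ray), 0 where there is no reading), "fovy" (degrees; the focal length in pixels is half the picture's height over the tangent of half this angle, whatever the lens; pixels are square), "cx", "cy" (the principal point, pixels), "cam_to_world" (4x4, takes a point from camera to world coordinates). Camera axes: x right, y down, z forward; pixel columns grow to the right and rows downward; lengths in m; the calibration is good to about 2 mm. A picture is of the moment at which its call begins.
- env.close_job(): hands the job in; it is judged then, once.
Trained networks look in the newest picture that a camera, given by its name, has taken for a name from the list of things; names that differ only in an ending like _2 or _b are one class to them, and where a whole thing is asked for, a point or a joint stands for the part that bears it (a point fixed in the world has none). Each returns a list of dicts, best first, with "score" (0 to 1); they miss things now and then, are a little off and sometimes report something else, mostly with a low value. They report only what shows in the picture. A call takes as long as a camera call.
- env.regions_of(camera, target): "pixels" (400x640 bool, what is visible of it) and "point" ([row, column] in pixels, amid what is visible of it).
The state is a dict: "time_s": time; "q": joint angles; "qvel": joint speeds; "joint_efforts": joint torques, N m; "position": TCP position; "tool_rot": TCP orientation; "ft_force": force on the tool from outside, world axes, zero at the start; "wrist_torque": the same for the moment, N m; "grip_width": finger opening in m; "gripper_force": force on a finger pad.
Only numpy, scipy, OpenCV 4.12 (cv2) and the standard library are available. Lean on these libraries where they do the work, as an engineer would, in place of code of your own. Each camera call takes 0.05 s, during which the arm holds its last target. There are 200 camera calls.

## Working session

There is one attempt and no reset: what is moved stays moved. The work goes in short steps, Python scripts to look and compute and a tool call to move; the robot and the scene stay as the last step left them, time stands still between calls to the robot, and variables do not carry over. Pictures are saved under pics/ and viewed, at most 10 in all, crops included, and the job is handed in when it is done.

Besides the shell and the picture viewer there is one more tool, called after ">>>" as name(argument=value, ...) on one line, values as JSON. jog_arm: Moves the arm, as the interface text tells. Its arguments: {"type":"object","properties":{"targets":{"type":"array","items":{"type":"array","items":{"type":"number"}}},"hand":{"type":"number"},"newtons":{"type":"number"}},"required":["targets"]}

```bash
mkdir -p pics; cat > h.py <<'E'
import numpy as np, cv2
from rig import env
def cam(n):
    im=env.get_image(n); im['f']=200/np.tan(np.radians(im['fovy'])/2); return im
def pts(im,mask):
    r,c=np.nonzero(mask&(im['depth']>0)); d=im['depth'][r,c]
    p=np.stack([(c-im['cx'])/im['f']*d,(r-im['cy'])/im['f']*d,d,np.ones_like(d)])
    return (im['cam_to_world']@p)[:3].T
def save(im,name): cv2.imwrite('pics/'+name,im['frame'][:,:,::-1])
E
python3 - <<'E'
from h import *
o=env.observe();print(o['time_s'],o['position'],o['tool_rot'],o['grip_width'])
for n in ['top','side']:
    im=cam(n);save(im,n+'0.png')
    print(n,im['cam_to_world'].round(3).tolist())
    for t in ['tension_handle','tension_arm','drum_switch','reversing_lever','lever_knob','belt_grinder','tin','oilstone','knife','parts_tray']:
        for r in env.regions_of(n,t)[:2]:
            p=pts(im,r['pixels'])
            if len(p): print(n,t,round(r['score'],2),np.round(r['point']),len(p),np.median(p,0).round(3),np.percentile(p,3,0).round(3),np.percentile(p,97,0).round(3))
E
```

```text
0.0 [ 0.24249861 -0.49330881  0.2306982 ] [[ 8.97484535e-01  4.41045779e-01 -3.61349517e-04]
 [ 4.41045809e-01 -8.97483393e-01  1.46716483e-03]
 [ 3.22781665e-04 -1.47612943e-03 -9.99998858e-01]] 0.08541474420464315
top [[-0.029, -0.981, 0.19, 0.273], [-0.999, 0.032, 0.011, 0.04], [-0.017, -0.189, -0.982, 1.786], [0.0, 0.0, 0.0, 1.0]]
top tension_handle 0.81 [200. 262.] 326 [0.548 0.234 0.319] [0.498 0.216 0.132] [0.601 0.27  0.327]
top tension_arm 0.57 [185. 291.] 1137 [0.602 0.156 0.297] [0.506 0.041 0.019] [0.66  0.25  0.325]
top tension_arm 0.18 [192. 458.] 239 [ 0.591 -0.422  0.103] [ 0.529 -0.459  0.091] [ 0.632 -0.368  0.145]
top drum_switch 0.82 [208. 444.] 1592 [ 0.536 -0.377  0.077] [ 0.439 -0.443  0.01 ] [ 0.619 -0.33   0.137]
top reversing_lever 0.56 [192. 456.] 289 [ 0.586 -0.418  0.101] [ 0.528 -0.463 -0.001] [ 0.631 -0.369  0.144]
top lever_knob 0.71 [195. 456.] 251 [ 0.587 -0.418  0.103] [ 0.528 -0.457  0.092] [ 0.63  -0.368  0.145]
top belt_grinder 0.83 [212. 301.] 7189 [0.543 0.134 0.138] [ 0.381 -0.164  0.007] [0.638 0.265 0.317]
top belt_grinder 0.65 [202. 264.] 3
[... 1382 characters left out ...]
0.485 0.485 0.119]
side belt_grinder 0.87 [249. 323.] 7273 [0.544 0.24  0.131] [ 0.383 -0.107  0.01 ] [0.661 0.293 0.315]
side tin 0.71 [314. 342.] 1407 [0.444 0.468 0.102] [0.402 0.405 0.012] [0.486 0.485 0.119]
side tin 0.6 [228. 262.] 463 [0.801 0.06  0.012] [ 0.788 -0.111  0.006] [0.819 0.191 0.023]
side oilstone 0.71 [208. 373.] 997 [ 0.396 -0.101  0.039] [ 0.301 -0.153  0.006] [ 0.495 -0.08   0.049]
side oilstone 0.37 [247. 324.] 7592 [0.545 0.239 0.129] [ 0.383 -0.112  0.007] [0.664 0.294 0.315]
side knife 0.72 [227. 260.] 467 [0.802 0.053 0.012] [ 0.789 -0.107  0.004] [0.823 0.191 0.023]
side parts_tray 0.66 [310. 272.] 2814 [0.666 0.422 0.01 ] [0.582 0.356 0.001] [0.74  0.51  0.056]
```

```bash
python3 - <<'E'
from h import *
for n in ['top','side']:
    im=cam(n)
    P=pts(im,np.ones((400,640),bool))
    b=P[(abs(P[:,2]-.076)<.006)&(P[:,0]>.4)&(P[:,0]<.68)&(P[:,1]>-.5)&(P[:,1]<-.27)]
    print(n,'box',len(b),cv2.minAreaRect((b[:,:2]*1000).astype(np.float32)))
    k=P[(P[:,2]>.116)&(P[:,2]<.16)&(P[:,0]>.48)&(P[:,0]<.72)&(P[:,1]>-.52)&(P[:,1]<-.27)]
    print('knob',len(k),k.mean(0).round(3),k.min(0).round(3),k.max(0).round(3))
    h=P[(P[:,2]>.285)&(P[:,2]<.335)&(P[:,0]>.44)&(P[:,0]<.59)&(P[:,1]>.15)&(P[:,1]<.3)]
    print('handle',len(h),h.mean(0).round(3),cv2.minAreaRect((h[:,:2]*1000).astype(np.float32)),h[:,2].max())
    f=im['frame'][80:330,180:560] if n=='top' else im['frame'][90:370,170:470]
    cv2.imwrite(f'pics/{n}c.png',cv2.resize(f,None,fx=2.1,fy=2.1)[:,:,::-1])
E
```

```text
top box 853 ((539.8675537109375, -378.3028259277344), (155.57656860351562, 102.50739288330078), 2.7412703037261963)
knob 77 [ 0.617 -0.445  0.138] [ 0.604 -0.46   0.116] [ 0.637 -0.43   0.151]
handle 292 [0.542 0.234 0.319] ((544.9480590820312, 235.52410888671875), (30.54893684387207, 96.03064727783203), 80.40680694580078) 0.33051817776019154
side box 360 ((540.9293212890625, -373.510498046875), (156.31947326660156, 109.45111846923828), 5.1215691566467285)
knob 48 [ 0.62  -0.439  0.133] [ 0.604 -0.46   0.117] [ 0.636 -0.423  0.147]
handle 315 [0.542 0.244 0.315] ((544.05126953125, 239.62342834472656), (29.049213409423828, 93.09827423095703), 81.4776382446289) 0.3255726173373964
```

View pics/topc.png

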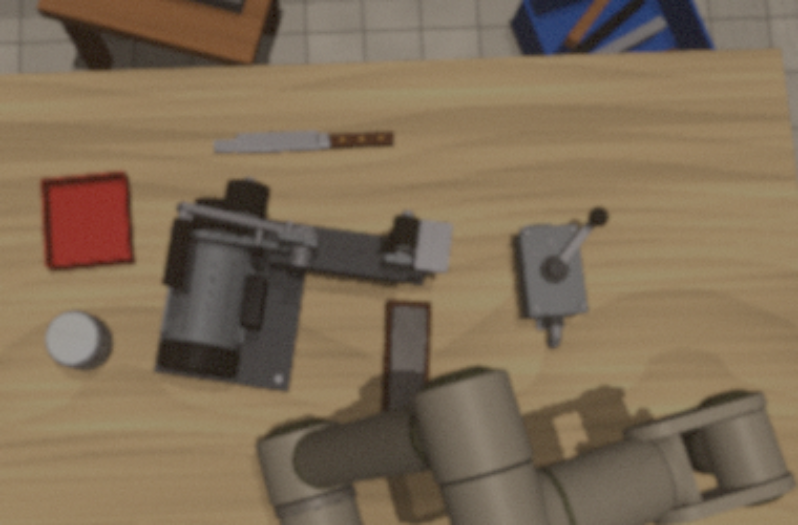

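View pics/sidec.png

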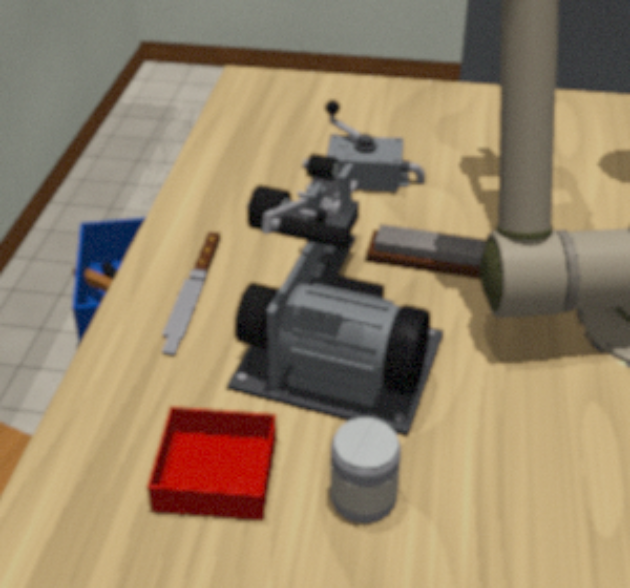

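```bash
cat >> h.py <<'E'
from scipy.spatial.transform import Rotation as Ro
def Rt(yaz,tilt,ax='y'):
    a=np.radians(yaz); y=np.array([np.cos(a),np.sin(a),0]); z=np.array([0,0,-1.]); x=np.cross(y,z)
    R=np.stack([x,y,z],1)
    return R@Ro.from_euler(ax,tilt,degrees=True).as_matrix()
def jog(p,R):
    o=env.observe(); R0=o['tool_rot']; d=R0.T@(np.array(p)-o['position'])*100
    r=Ro.from_matrix(R0.T@R).as_rotvec(degrees=True)
    print('jog',d.round(2).tolist(),r.round(2).tolist(),'now',o['position'].round(4),'q',np.round(o['q'],1),o['time_s'])
E
python3 -c "
from h import *
jog([.60,-.43,.22],Rt(-109,12))"
```

```text
jog [34.88, 10.06, 1.13] [-4.73, 11.37, 45.0] now [ 0.2426 -0.4936  0.2313] q [-76.2  21.8  74.3  -0.   83.9 -12.3] 1.2
```

>>> jog_arm(targets=[[34.9,10.1,1.1,-4.7,11.4,45],[34.9,10.1,1.1,-4.7,11.4,45],[34.9,10.1,1.1,-4.7,11.4,45],[34.9,10.1,1.1,-4.7,11.4,45],[34.9,10.1,1.1,-4.7,11.4,45],[34.9,10.1,1.1,-4.7,11.4,45],[34.9,10.1,1.1,-4.7,11.4,45],[34.9,10.1,1.1,-4.7,11.4,45]], hand=1)

```text
time_s: 1.87
position: [0.5723, -0.4346, 0.2214]
tool_rot: [[0.923, -0.329, 0.198], [-0.322, -0.944, -0.068], [0.209, -0.001, -0.978]]
ft_force: [-0.2, 0.3, 1.0]
grip_width: 0.0858
gripper_force: 0.0
```

```bash
python3 - <<'E'
from h import *
jog([.60,-.43,.22],Rt(-109,12))
im=cam('wrist');save(im,'w1.png')
for r in env.regions_of('wrist','lever_knob')[:2]:
    p=pts(im,r['pixels']);print(r['score'],r['point'],len(p),np.median(p,0) if len(p) else '')
P=pts(im,np.ones((400,640),bool))
k=P[(P[:,2]>.122)&(P[:,2]<.16)&(P[:,0]>.48)&(P[:,0]<.72)&(P[:,1]>-.52)&(P[:,1]<-.27)]
if len(k):print('knob',len(k),k.mean(0).round(3),k.min(0).round(3),k.max(0).round(3))
E
```

```text
jog [2.38, -1.34, 0.65] [-0.03, -0.06, -0.22] now [ 0.5723 -0.4346  0.2214] q [-48.8  34.6  54.7   6.1  80.2  59.9] 1.8667
0.85 [207.0, 294.0] 4280 [ 0.58730812 -0.42179544  0.10070161]
0.52 [253.4, 279.8] 20506 [ 0.55407785 -0.38807428  0.07505498]
knob 1628 [ 0.619 -0.449  0.137] [ 0.602 -0.465  0.124] [ 0.635 -0.432  0.143]
```

View pics/w1.png

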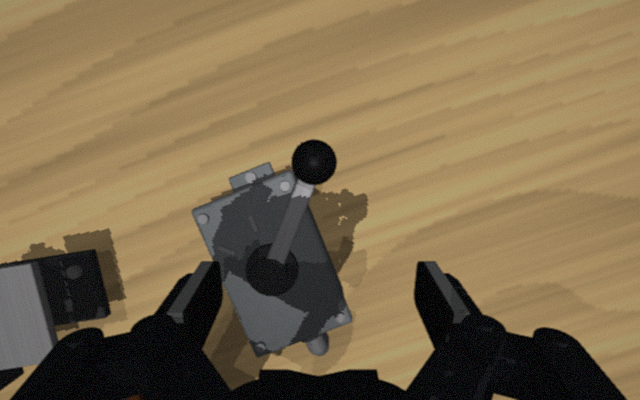

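```bash
python3 - <<'E'
from h import *
im=cam('wrist')
P=pts(im,np.ones((400,640),bool))
b=P[(abs(P[:,2]-.076)<.004)&(P[:,0]>.44)&(P[:,0]<.68)&(P[:,1]>-.47)&(P[:,1]<-.29)]
m=np.zeros((260,300),np.uint8); m[((b[:,1]+.5)*1000).astype(int),((b[:,0]-.42)*1000).astype(int)]=1
m=cv2.morphologyEx(cv2.morphologyEx(m,3,np.ones((5,5))),2,np.ones((9,9)))
c=np.argwhere(m)[:,::-1]; r=cv2.minAreaRect(c.astype(np.float32)); print(r,r[0][0]+420,r[0][1]-500)
k=P[(P[:,2]>.124)&(P[:,2]<.16)&(P[:,0]>.58)&(P[:,0]<.66)&(P[:,1]>-.5)&(P[:,1]<-.4)]
from scipy.optimize import least_squares
print(least_squares(lambda s:np.linalg.norm(k-s,axis=1)-.017,[.62,-.448,.126],loss='soft_l1',f_scale=.001).x)
h=P[(P[:,2]>.092)&(P[:,2]<.108)&(P[:,0]>.48)&(P[:,0]<.66)&(P[:,1]>-.47)&(P[:,1]<-.29)]
print('hub/lever',len(h),h.mean(0).round(3),h.min(0).round(3),h.max(0).round(3))
s=h[np.linalg.norm(h[:,:2]-[.54,-.378],axis=1)<.03]; print(len(s),(s.min(0)+s.max(0))/2)
R=Rt(-109,12); jog(np.array([.619,-.448,.126])+.019*R[:,2]+[0,0,.05],R)
E
```

```text
((119.46741485595703, 119.20619201660156), (155.21939086914062, 100.07809448242188), 2.642545223236084) 539.467414855957 -380.79380798339844
[ 0.61867927 -0.44876358  0.12486666]
hub/lever 2671 [ 0.563 -0.4    0.099] [ 0.524 -0.443  0.092] [ 0.61  -0.365  0.103]
1383 [ 0.54487703 -0.38438337  0.09745117]
jog [3.81, -0.16, 7.2] [-0.11, 0.04, 0.2] now [ 0.5728 -0.4341  0.22  ] q [-48.7  34.7  54.7   6.1  80.3  59.5] 2.0167
```

>>> jog_arm(targets=[[3.8,-0.2,3,0,0,0],[3.8,-0.2,7.2,0,0,0],[3.8,-0.2,7.2,0,0,0],[3.3,-0.2,9.6,0,0,0],[2.8,-0.2,12.1,0,0,0],[2.8,-0.2,12.1,0,0,0],[2.8,-0.2,12.1,0,0,0]])

```text
time_s: 2.6
position: [0.6198, -0.4511, 0.109]
tool_rot: [[0.925, -0.326, 0.196], [-0.32, -0.945, -0.066], [0.207, -0.001, -0.978]]
ft_force: [0.1, -0.3, 0.3]
grip_width: 0.0857
gripper_force: 0.0
```

>>> jog_arm(targets=[[0,0,0,0,0,0],[0,0,0,0,0,0],[0,0,0,0,0,0],[0,0,0,0,0,0],[0,0,0,0,0,0],[0,0,0,0,0,0],[0,0,0,0,0,0],[0,0,0,0,0,0]], hand=0.2, newtons=20)

```text
time_s: 3.27
position: [0.6212, -0.4507, 0.11]
tool_rot: [[0.925, -0.325, 0.198], [-0.318, -0.946, -0.068], [0.209, -0.0, -0.978]]
ft_force: [-2.4, 3.2, 6.5]
grip_width: 0.033
gripper_force: 19.5
```

```bash
python3 - <<'E'
from h import *
o=env.observe();g=o['position']-.019*o['tool_rot'][:,2];print(o['grip_width'],o['gripper_force'],g,o['ft_force'])
c=np.array([.5397,-.380]);v=g[:2]-c;print(np.linalg.norm(v),np.degrees(np.arctan2(*v[::-1])))
for az in [-30,-20,-10,0,2.65]:
    a=np.radians(az);t=np.array([*(c+.105*np.array([np.cos(a),np.sin(a)])),.126]);R=Rt(-109,12);R=o['tool_rot'];print(az,(R.T@(t-g)*100).round(2))
E
```

```text
0.033023179331138124 19.464454650878906 [ 0.61748162 -0.44937465  0.12857261] [-2.37155797  3.23149811  6.51574319]
0.10422486660692731 -41.73027124502701
-30 [ 0.63 -2.02  0.4 ]
-20 [ 0.81 -3.84  0.44]
-10 [ 0.69 -5.67  0.41]
0 [ 0.26 -7.45  0.32]
2.65 [ 0.09 -7.9   0.28]
```

>>> jog_arm(targets=[[0.4,-1,0.1,0,0,0],[0.7,-2,0.1,0,0,0],[0.8,-3,0.2,0,0,0],[0.85,-4,0.2,0,0,0],[0.8,-5,0.2,0,0,0],[0.65,-6,0.1,0,0,0],[0.4,-7,0.1,0,0,0],[0.2,-7.8,0,0,0,0]])

```text
time_s: 3.93
position: [0.6486, -0.3785, 0.1098]
tool_rot: [[0.925, -0.325, 0.198], [-0.318, -0.946, -0.07], [0.21, 0.002, -0.978]]
ft_force: [4.1, -6.7, -2.2]
grip_width: 0.0325
gripper_force: 20.5
```

>>> jog_arm(targets=[[0,0,0,0,0,0],[0,0,0,0,0,0]])

```text
time_s: 4.1
position: [0.6484, -0.3771, 0.1096]
tool_rot: [[0.925, -0.325, 0.197], [-0.318, -0.946, -0.067], [0.208, -0.001, -0.978]]
ft_force: [-2.3, 2.7, 3.8]
grip_width: 0.0324
gripper_force: 21.0
```

```bash
python3 - <<'E'
from h import *
o=env.observe();g=o['position']-.019*o['tool_rot'][:,2];print(o['grip_width'],o['gripper_force'],g,o['ft_force'],o['time_s'])
c=np.array([.5397,-.380]);v=g[:2]-c;print(np.linalg.norm(v),np.degrees(np.arctan2(*v[::-1])))
im=cam('wrist');save(im,'w2.png')
im=cam('top');P=pts(im,np.ones((400,640),bool))
a=np.radians(2.65);t=np.array([.645,-.375,.126]);R=o['tool_rot'];print((R.T@(t-g)*100).round(2))
E
```

```text
0.03243058085707814 21.005132496356964 [ 0.64463977 -0.37588144  0.12823237] [-2.27925704  2.73360756  3.79550481] 4.1
0.10502055614581368 2.247528133134069
[-0.04 -0.09  0.22]
```

View pics/w2.png

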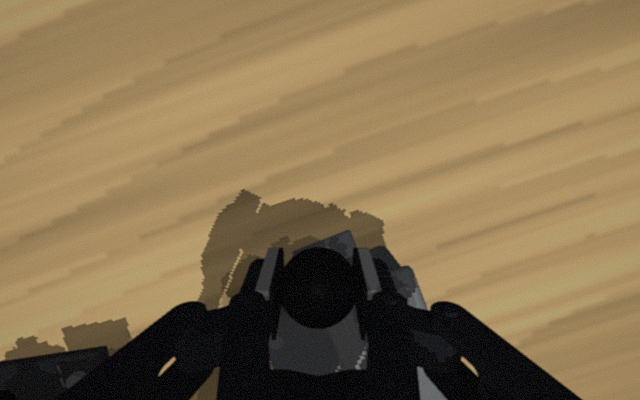

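>>> jog_arm(targets=[[0,0,0,0,0,0],[0,0,0,0,0,0],[0,0,0,0,0,0],[0,0,0,0,0,0],[0,0,-2,0,0,0],[0,0,-5,0,0,0],[0,0,-9,0,0,0],[0,0,-12,0,0,0]], hand=1)

```text
time_s: 4.87
position: [0.6244, -0.3696, 0.2292]
tool_rot: [[0.925, -0.326, 0.198], [-0.318, -0.946, -0.068], [0.21, 0.0, -0.978]]
ft_force: [0.3, 0.6, 0.6]
grip_width: 0.0857
gripper_force: 0.0
```

```bash
python3 - <<'E'
from h import *
from scipy.optimize import least_squares
im=cam('wrist');save(im,'w3.png');P=pts(im,np.ones((400,640),bool))
k=P[(P[:,2]>.122)&(P[:,2]<.16)&(P[:,0]>.6)&(P[:,0]<.69)&(P[:,1]>-.43)&(P[:,1]<-.31)]
s=least_squares(lambda s:np.linalg.norm(k-s,axis=1)-.017,[.645,-.375,.126],loss='soft_l1',f_scale=.001).x;print(len(k),s)
v=s[:2]-[.5397,-.380];print(np.linalg.norm(v),np.degrees(np.arctan2(*v[::-1])))
# handle, arm
for n in ['top','side']:
    im=cam(n);P=pts(im,np.ones((400,640),bool))
    w=P[(P[:,2]>.225)&(P[:,2]<.34)&(P[:,0]>.58)&(P[:,0]<.68)&(P[:,1]>-.02)&(P[:,1]<.3)]
    r=cv2.minAreaRect((w[:,:2]*1000).astype(np.float32));print(n,len(w),r,w.min(0),w.max(0))
    for t in ['tension_handle']:
        r=env.regions_of(n,t)[0];p=pts(im,r['pixels']);p=p[(p[:,2]>.29)&(p[:,0]<.6)]
        c=p[:,:2].mean(0);u=np.linalg.svd(p[:,:2]-c)[2][0];u*=np.sign(u[0]);l=(p[:,:2]-c)@u
        f=least_squares(lambda s:np.hypot((p[:,:2]-c)@[-u[1],u[0]]-s[0],p[:,2]-s[1])-.015,[0,.307],loss='soft_l1',f_scale=.002).x
        print(n,'axis',np.degrees(np.arctan2(*u[::-1])),'mid',c+u*(l.min()+l.max())/2+np.array([-u[1],u[0]])*f[0],'z',f[1],'len',np.ptp(l))
print(env.observe()['position'],env.observe()['q'])
E
```

```text
1480 [ 0.64432163 -0.37751319  0.12481743]
0.10465118117891906 1.3616385184978315
top 782 ((625.5372314453125, 134.15411376953125), (213.9527130126953, 90.298095703125), 89.9298095703125) [0.58027767 0.02722234 0.22569615] [0.67068811 0.24116846 0.328107  ]
top axis -9.291469518058593 mid [0.5479138  0.23500245] z 0.3074737172183371 len 0.10273335953023371
side 542 ((624.3876953125, 152.83038330078125), (88.58878326416016, 181.0281524658203), 0.052676938474178314) [0.58001286 0.06227792 0.22902079] [0.66869909 0.24330611 0.32862234]
side axis -9.422816699741347 mid [0.54783509 0.23401534] z 0.307843395601386 len 0.10158363681059854
[ 0.62439666 -0.36943066  0.22547678] [-41.59452432  35.15784305  53.02149692   4.67643814  80.83652952
  67.11076925]
```

View pics/w3.png

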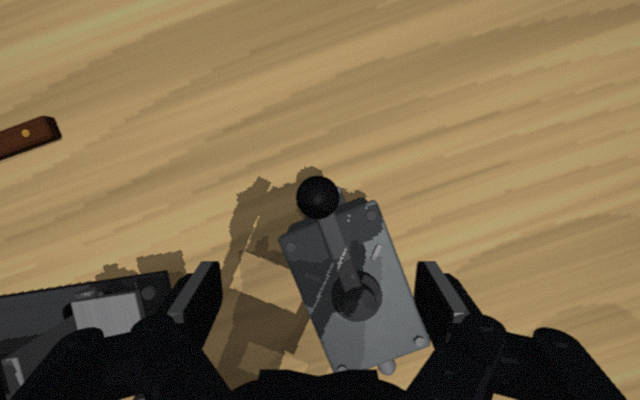

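```bash
python3 - <<'E'
from h import *
jog([.58,-.33,.36],Rt(-99.35,0));jog([.51,-.15,.42],Rt(-99.35,0));jog([.546,.235,.40],Rt(-99.35,0))
E
```

```text
jog [-2.58, -2.3, -14.29] [0.94, -11.91, -9.62] now [ 0.6244 -0.3694  0.2255] q [-41.6  35.2  53.    4.7  80.8  67.1] 5.1167
jog [-13.55, -17.05, -22.73] [0.94, -11.91, -9.62] now [ 0.6244 -0.3694  0.2255] q [-41.6  35.2  53.    4.7  80.8  67.1] 5.1167
jog [-22.91, -54.62, -22.61] [0.94, -11.91, -9.62] now [ 0.6244 -0.3694  0.2255] q [-41.6  35.2  53.    4.7  80.8  67.1] 5.1167
```

>>> jog_arm(targets=[[-2.6,-2.3,-14.3,0.9,-11.9,-9.6],[-2.6,-2.3,-14.3,0.9,-11.9,-9.6],[-2.6,-2.3,-14.3,0.9,-11.9,-9.6],[-2.6,-2.3,-14.3,0.9,-11.9,-9.6],[-13.5,-17,-22.7,0.9,-11.9,-9.6],[-13.5,-17,-22.7,0.9,-11.9,-9.6],[-13.5,-17,-22.7,0.9,-11.9,-9.6],[-13.5,-17,-22.7,0.9,-11.9,-9.6]])

```text
time_s: 5.78
position: [0.5216, -0.1801, 0.4089]
tool_rot: [[0.987, -0.163, -0.002], [-0.163, -0.987, 0.0], [-0.002, 0.0, -1.0]]
ft_force: [0.7, 0.3, -0.3]
grip_width: 0.0854
gripper_force: 0.0
```

```bash
python3 - <<'E'
from h import *
jog([.546,.235,.40],Rt(-99.35,0))
E
```

```text
jog [-4.37, -41.35, 0.9] [0.0, 0.1, -0.04] now [ 0.5216 -0.1801  0.4089] q [-31.3  19.   50.1  -0.  110.9  68.1] 5.7833
```

>>> jog_arm(targets=[[-4.4,-41,0.9,0,0,0],[-4.4,-41,0.9,0,0,0],[-4.4,-41,0.9,0,0,0],[-4.4,-41,0.9,0,0,0],[-4.4,-41,0.9,0,0,0],[-4.4,-41,0.9,0,0,0],[-4.4,-41,0.9,0,0,0],[-4.4,-41,0.9,0,0,0]])

```text
time_s: 6.45
position: [0.5412, 0.1534, 0.4008]
tool_rot: [[0.987, -0.163, -0.002], [-0.163, -0.987, -0.002], [-0.002, 0.002, -1.0]]
ft_force: [2.0, -0.2, 0.2]
grip_width: 0.0854
gripper_force: 0.0
```

>>> jog_arm(targets=[[0,0,0,0,0,0],[0,0,0,0,0,0]])

```text
time_s: 6.62
position: [0.5413, 0.1532, 0.4005]
tool_rot: [[0.987, -0.159, -0.002], [-0.159, -0.987, -0.002], [-0.002, 0.002, -1.0]]
ft_force: [0.2, -0.7, 0.2]
grip_width: 0.0856
gripper_force: 0.0
```

```bash
python3 - <<'E'
from h import *
jog([.546,.235,.288],Rt(-99.35,0))
im=cam('wrist');save(im,'w4.png')
E
```

```text
jog [-0.81, -8.18, 11.24] [0.13, 0.12, 0.2] now [0.5413 0.1532 0.4005] q [ 3.800e+00  2.030e+01  4.960e+01 -1.000e-01  1.103e+02  1.029e+02] 6.6167
```

View pics/w4.png

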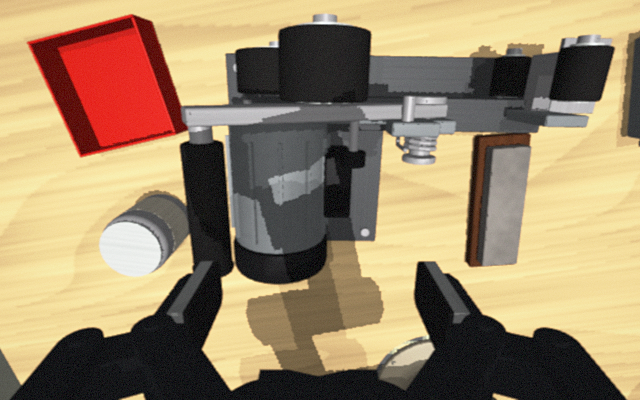

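```bash
cat > hf.py <<'E'
from h import *
from scipy.optimize import least_squares
def handle(n,zlo=.29):
    im=cam(n);P=pts(im,np.ones((400,640),bool))
    a=np.radians(-9.35);u=np.array([np.cos(a),np.sin(a)]);v=np.array([-u[1],u[0]])
    q=np.c_[P[:,:2]@u,P[:,:2]@v,P[:,2]];u0=np.array([.548,.2345]);q0=[u0@u,u0@v]
    p=q[(q[:,2]>zlo)&(abs(q[:,0]-q0[0])<.045)&(abs(q[:,1]-q0[1])<.05)]
    f=least_squares(lambda s:np.hypot(p[:,1]-s[0],p[:,2]-s[1])-.015,[q0[1],.307],loss='soft_l1',f_scale=.002).x
    print(n,len(p),'centre',q0[0]*u+f[0]*v,f[1])
E
python3 -c "
from hf import *
handle('wrist');jog([.546,.235,.348],Rt(-99.35,0))"
```

```text
wrist 18037 centre [0.54374806 0.20867628] 0.44915770843646646
jog [-0.93, -8.4, 5.32] [0.12, 0.03, -0.04] now [0.5415 0.1507 0.4014] q [ 3.500e+00  2.020e+01  4.960e+01 -1.000e-01  1.103e+02  1.029e+02] 6.7167
```

```bash
sed -i 's/(q\[:,2\]>zlo)/(q[:,2]>zlo)\&(q[:,2]<.328)/' hf.py
python3 -c "
from hf import *
handle('wrist');jog([.546,.235,.348],Rt(-99.35,0))"
```

```text
wrist 4630 centre [0.54789089 0.23383735] 0.3056787515681978
jog [-0.95, -8.45, 5.36] [0.11, 0.0, -0.1] now [0.5415 0.1502 0.4017] q [ 3.500e+00  2.020e+01  4.960e+01 -1.000e-01  1.103e+02  1.029e+02] 6.7667
```

>>> jog_arm(targets=[[-0.9,-4.2,2,0,0,0],[-0.9,-8.4,4,0,0,0],[-0.9,-8.4,4,0,0,0],[-0.9,-8.4,7,0,0,0],[-0.9,-8.4,10,0,0,0],[-0.9,-8.4,11.4,0,0,0],[-0.9,-8.4,11.4,0,0,0],[-0.9,-8.4,11.4,0,0,0]])

```text
time_s: 7.43
position: [0.5466, 0.2342, 0.2887]
tool_rot: [[0.986, -0.165, 0.001], [-0.165, -0.986, -0.002], [0.001, 0.002, -1.0]]
ft_force: [0.7, -0.0, -0.1]
grip_width: 0.0854
gripper_force: 0.0
```

>>> jog_arm(targets=[[0,0,0,0,0,0],[0,0,0,0,0,0],[0,0,0,0,0,0],[0,0,0,0,0,0],[0,0,0,0,0,0],[0,0,0,0,0,0],[0,0,0,0,0,0],[0,0,0,0,0,0]], hand=0.15, newtons=60)

```text
time_s: 8.1
position: [0.5463, 0.2356, 0.2891]
tool_rot: [[0.987, -0.163, 0.003], [-0.163, -0.987, -0.001], [0.003, 0.001, -1.0]]
ft_force: [-0.3, 1.7, 5.5]
grip_width: 0.0286
gripper_force: 58.9
```

```bash
python3 - <<'E'
from h import *
o=env.observe();R=o['tool_rot'];g=o['position']-.019*R[:,2];print(g,o['grip_width'],o['gripper_force'],o['ft_force'],o['time_s'])
a=np.radians(-9.35);gy=np.array([-np.sin(a),np.cos(a),0])
for t in [.1,.2,.3,.4,.45]:
    th=.45-t; d=gy*.2*(np.cos(th)-np.cos(.45))+[0,0,.2*(np.sin(th)-np.sin(.45))]
    print(t,(R.T@d*100).round(2))
E
```

```text
[0.54629125 0.2356344  0.30813057] 0.028645975031376038 58.93778443336487 [-0.30629811  1.6763231   5.52284196] 8.1
0.1 [-0.01 -0.78  1.84]
0.2 [-0.01 -1.37  3.75]
0.3 [-0.02 -1.77  5.71]
0.4 [-0.02 -1.97  7.7 ]
0.45 [-0.02 -2.    8.7 ]
```

>>> jog_arm(targets=[[0,-0.4,0.9,0,0,0],[0,-0.8,1.9,0,0,0],[0,-1.1,2.8,0,0,0],[0,-1.4,3.8,0,0,0],[0,-1.6,4.8,0,0,0],[0,-1.8,5.8,0,0,0],[0,-1.9,6.8,0,0,0],[0,-2,7.7,0,0,0]])

```text
time_s: 8.77
position: [0.5498, 0.255, 0.2129]
tool_rot: [[0.987, -0.163, 0.004], [-0.163, -0.987, -0.001], [0.004, 0.001, -1.0]]
ft_force: [-3.6, -3.6, 15.3]
grip_width: 0.0282
gripper_force: 59.9
```

```bash
cat > s.py <<'E'
from h import *
o=env.observe();R=o['tool_rot'];g=o['position']-.019*R[:,2];print(g,o['grip_width'],o['gripper_force'],o['ft_force'],o['time_s'])
a=np.radians(-9.35);gy=np.array([-np.sin(a),np.cos(a),0])
pv=np.array([.548,.2345,.307])-gy*.2*np.cos(.45);pv[2]=.22
d=g-pv;print('theta',.45-np.arctan2(d[2],d@gy),'r',np.hypot(d[2],d@gy))
E
python3 s.py
```

```text
[0.54974759 0.25504492 0.23194855] 0.02819952265472707 59.94089663028717 [-3.55600157 -3.5821059  15.33861481] 8.7667
theta 0.39051962363362885 r 0.20100076754881013
```

>>> jog_arm(targets=[[0,0,0.6,0,0,0],[0,0,1.1,0,0,0],[0,0,1.1,0,0,0],[0,0,1.1,0,0,0],[0,0,1.1,0,0,0],[0,0,1.1,0,0,0]])

```text
time_s: 9.27
position: [0.5499, 0.2553, 0.2026]
tool_rot: [[0.987, -0.163, 0.004], [-0.163, -0.987, -0.001], [0.004, -0.0, -1.0]]
ft_force: [-3.2, -0.7, 14.1]
grip_width: 0.0283
gripper_force: 59.9
```

```bash
python3 s.py; python3 - <<'E'
from h import *
im=cam('side')
cv2.imwrite('pics/s5.png',cv2.resize(im['frame'][110:290,220:440],None,fx=3,fy=3)[:,:,::-1])
P=pts(im,np.ones((400,640),bool))
a=np.radians(-9.35);u=np.array([np.cos(a),np.sin(a)]);v=np.array([-u[1],u[0]])
q=np.c_[(P[:,:2]-[.548,.2345])@u,(P[:,:2]-[.548,.2345])@v,P[:,2]]
for lo in np.arange(-.17,.04,.03):
    s=q[(q[:,2]>.19)&(q[:,2]<.34)&(abs(q[:,0]-.057)<.006)&(abs(q[:,1]-lo)<.01)]
    if len(s): print(round(lo,2),len(s),np.percentile(s[:,2],90).round(3))
k=P[(P[:,2]>.12)&(P[:,2]<.16)&(P[:,0]>.6)&(P[:,0]<.69)&(P[:,1]>-.43)&(P[:,1]<-.31)];print('knob',len(k),k.mean(0))
E
```

```text
[0.54979366 0.25529579 0.22158227] 0.028268611843545174 59.916027188301086 [-3.22418936 -0.73052668 14.13930113] 9.2667
theta 0.44212425015555323 r 0.20090656283589914
-0.08 5 0.229
-0.05 7 0.237
-0.02 5 0.231
0.01 4 0.237
0.04 1 0.218
knob 0 [nan nan nan]<stdin>:10: RuntimeWarning: Mean of empty slice.
  ret = um.true_divide(
```

View pics/s5.png

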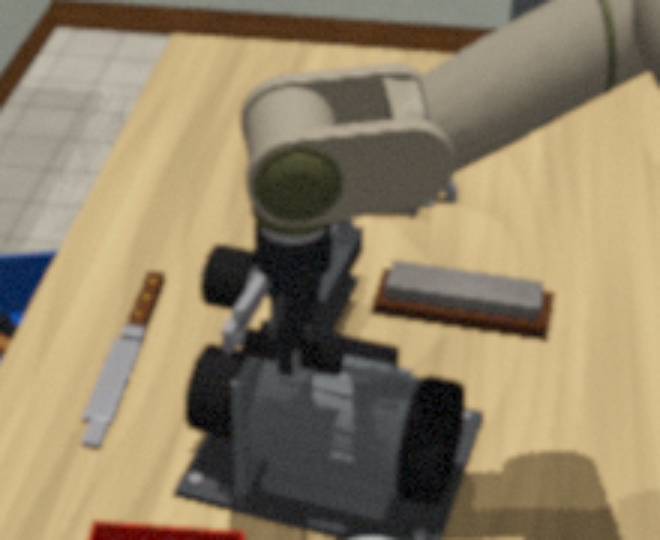

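The side view shows the bar level: its top sits at about 0.235 m all along. The fingers are on the handle at about (300, 340), with about 14 N on the wrist.

```bash
python3 -c "
from rig import env
print(env.close_job())"
```

```text
the job is handed in; nothing more can be done
None
```

I set the reversing lever to OFF (about 0.02 rad off by the camera), then pressed the tension arm to level (about 0.44 rad) and handed the job in with the gripper still holding the handle; the hand-in gave no verdict.

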